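# Set the end stop and press a lens barrel into its V-block

### The job

Build up the end stop of the lens fixture: thread the narrow spacer ring onto the post first, fully home on the plate, then the wide stop ring flat on top of it. Then lay the lens barrel in the V-block with its end up against the stop ring, either way round, and keep it pressed firmly and evenly down onto both sides of the V with about 20 N, clearly more than its own weight; the program finishes while still holding it pressed there. Leave the screwdriver, jar, handset and bin where they are.

Things in the scene. Friction and masses are not known exactly. Their poses are not given: they have to be found in the camera images.
- fixture: Fixed lens fixture: aluminium plate 8 mm thick (x -40 to +102, y -32 to +32 mm) with a steel 90-degree V-block (x -30 to +30, y -19 to +19 mm, top 29.7 mm above the bench) and an upright post past one end. Origin on the bench below the V-block's middle; x along the groove to the post, z up. The block is narrower than the barrel: fingers holding the barrel's sides pass outside it.
- vee_left: The flank of the V-block on the fixture's +y side (the two steel blocks of that side, with a 12 mm gap between them along x). Origin and axes as those of the fixture. The flank slopes at 45 degrees and touches the seated barrel along one line.
- vee_right: The flank of the V-block on the fixture's -y side, the mirror image of vee_left; same origin and axes.
- vee_axis (a point): Point on the fixture where the barrel's centre lies when the barrel is seated and just touches the stop ring: 42 mm above the bench, above the middle of the V-block. Axes as the fixture's: x along the groove towards the post.
- post_foot (a point): Foot of the post, on the plate's top (8 mm above the bench), 72 mm along the fixture's x from the middle of the V-block. The post is 12 mm in diameter and 56 mm tall above this point, its top 9 mm tapering to 7 mm.
- barrel: Lens barrel: black cylinder 40 mm in diameter, 100 mm long, about 0.22 kg, ribbed rubber band, glass at one end. Origin at its centre, x along its axis, any roll. Starts lying level in a low fixed grey holder (76 x 34 mm, narrower than the barrel; floor 4 mm, side lips 8 mm above the bench), its axis 24 mm above the bench.
- spacer: Narrow plain steel ring: outer diameter 28 mm, hole 15 mm, 24 mm tall, about 0.06 kg. Lies flat on the bench. Origin at the centre of its underside, z along its axis. Goes on the post first.
- stop_ring: Wide plain steel ring: outer diameter 44 mm, hole 15 mm, 16 mm tall, about 0.09 kg. Lies flat on the bench. Origin at the centre of its underside, z along its axis. Goes on the post second, on top of the spacer (its underside then 24 mm above the post's foot); its rim is then the end stop for the barrel.
- screwdriver: Bystander: screwdriver, 170 mm, lying beyond the work. Origin under its middle.
- jar: Bystander: amber jar, 48 mm in diameter, 60 mm tall. Origin at the centre of its underside.
- handset: Bystander: flat handset in a yellow frame, 72 x 148 x 8 mm, lying flat. Origin at the centre of its underside.
- bin: Bystander: open blue parts bin, 120 x 90 x 50 mm. Origin at the centre of its underside.

How it is judged:
On the way, in this order (a step that is already met when the one before it is completed fails the run):
1. the spacer is fully home on the post's foot, let go (horizontal distance between spacer and post_foot below 0.004 m and z of spacer in the frame of post_foot between -0.003 and 0.003 m and angle between spacer's own z axis and vertical below 0.12 rad and contact force between the fingers and spacer below 0.1 N and linear speed of spacer below 0.02 m/s), for 0.2 s.
2. the stop ring lies flat on the spacer on the post, let go (horizontal distance between each of spacer, stop_ring and post_foot below 0.004 m and z of spacer in the frame of post_foot between -0.003 and 0.003 m and angle between each of spacer, stop_ring's own z axis and vertical below 0.12 rad and z of stop_ring in the frame of post_foot between 0.021 and 0.027 m and contact force between the fingers and stop_ring below 0.1 N and linear speed of stop_ring below 0.02 m/s), for 0.2 s.
At the end, for the whole second after the job is handed in: Both rings home on the post within 3 mm, spacer below; barrel centre within 2 mm of the V axis, parallel within 0.05 rad, its end at the stop ring (4.5 mm short to 4 mm past nominal touch); 4 to 30 N on each flank, over 4 N from fingers on the barrel, still, through the last second (horizontal distance between each of spacer, stop_ring and post_foot below 0.004 m and z of spacer in the frame of post_foot between -0.003 and 0.003 m and angle between each of spacer, stop_ring's own z axis and vertical below 0.12 rad and z of stop_ring in the frame of post_foot between 0.021 and 0.027 m and x of barrel in the frame of vee_axis between -0.0045 and 0.004 m and y of barrel in the frame of vee_axis between -0.002 and 0.002 m and z of barrel in the frame of vee_axis between -0.0025 and 0.002 m and angle between the x axis of barrel and the x axis of vee_axis, either way round below 0.05 rad and contact force between barrel and vee_left between 4 and 30 N and contact force between barrel and vee_right between 4 and 30 N and contact force between the fingers and barrel above 4 N and linear speed of barrel below 0.01 m/s); the arm keeps its last pose, push and grip.
It fails at once if the screwdriver is disturbed (distance of screwdriver from where it was at the start of the episode above 0.025 m).
It fails at once if the jar is disturbed (distance of jar from where it was at the start of the episode above 0.025 m).
It fails at once if the handset is disturbed (distance of handset from where it was at the start of the episode above 0.025 m).
It fails at once if the bin is disturbed (distance of bin from where it was at the start of the episode above 0.025 m).
It also fails if it takes over 72 s, if anything falls off the work surface, if the arm or the gripper's body presses on something with over 40 N, if the wrist force passes 120 N, or if a joint passes its speed limit or range.

### The arm

A 6-joint arm with a two-finger parallel gripper is mounted at the origin on the work surface. World frame = base frame: x ahead of the robot, y to its left, z up, the work surface at z = 0. Lengths are in m, angles in rad, forces in N, time in s.
With the tool pointing down it reaches from about 0.25 to 0.8 m from the base axis. Payload 3.9 kg.
Tool frame: the origin (TCP) lies midway between the tips of the shut fingers; the grasp point (between the pads) lies 19 mm behind it (arm.grip_depth is the distance from the TCP to the grasp point, in m); z points along the fingers, y is the line along which they close (so a half turn about z gives the same grasp; the last joint's range is limited). The gripper opens to 85 mm and grips with 20 to 120 N. Pads are 22 mm wide; open, the fingers measure 114 mm over their backs; the gripper's body (76 mm by 85 mm) begins 54 mm behind the grasp point. The pads swing forward as they close: fully open they stand 13 mm farther back than shut.
Start: joints at [1.138, 0.26, -0.138, 1.173, 0, 1.571], TCP at [0.22, 0.477, 0.231] pointing down, gripper open.
Joint ranges: [-2.78, 2.78], [-0.83, 1.72], [-1.28, 1.37], [-1.9, 2.12], [-1.57, 1.48], [-3.14, 3.14]. Speed limits (rad/s): [2.57, 2.57, 3.14, 3.14, 3.14, 3.14].

### API

Orientations are given as a unit quaternion [x, y, z, w].
In Python, from cell import arm gives the robot as it stands.
- The arm moves only by the shell command python3 -m creep 'ROWS' [OPENING] [FORCE]. ROWS is JSON, a list of rows, each a list of 4 numbers: the shift along the world's x, y, z in m, then the turn about the world's z in degrees. In form: [[tx, ty, tz, yaw], ...]. A call has exactly 5 rows; each row shifts and turns the commanded pose from where the row before left it; what a row does not reach is not made up. A row lasts 1/10 s, in which the tool goes at most 50 mm and 8.59 degrees, less where a joint would pass 70% of its speed; a pose out of reach is approached as far as the arm can. A call is refused whole if a number of a shift passes 0.05 or a number of a turn 8.59, either way. A call with a gripper value outside its range is refused whole. OPENING is the closure, from 0 (fully open) to 1 (shut), set as the call begins (- or left out, the last holds). The fingers move at their own pace and stop on an object; FORCE is the grip in N (left out, the last holds). Time passes only in rows, so rows that do not move let the fingers close, or fill a call up. It gives the time, the measured TCP pose, the force, the opening and the grip force at its end, in the units of the state.
- arm.read_state(): the state, without advancing time (a new reading comes with each control period).
- arm.grab_frame(name): name is "scene" or "side" or "wrist"; returns a dict with "color" (384x512x3 uint8, blue, green, red), "intrinsics" (3x3 intrinsics, pixels), "R" (3x3) and "t" (3): a world point X has camera coordinates R X + t; the wrist camera has in their place "hand_eye" (4x4, takes a point from camera to tool coordinates, whose origin is the TCP and whose axes are the flange's). Camera axes: x right, y down, z forward; pixel columns grow to the right and rows downward; lengths in m; the calibration is good to about 2 mm. The wrist camera is an equidistant fisheye: a pixel r from the principal point sees the ray r / f radians off the axis. A picture is of the moment at which its call begins: read the wrist's pose just before it. There is no depth.
- arm.hand_in(): hands the job in; it is judged then, once.
The state is a dict: "time": time; "q": joint angles; "joint_velocities": joint speeds; "effort": joint torques, N m; "position": TCP position; "tcp_rot": TCP orientation; "wrist_force": force on the tool from outside, world axes, zero at the start; "ft_torque": the same for the moment, N m; "gripper_width": finger opening in m; "grip_force": force on a finger pad.
Only numpy, scipy, OpenCV 4.12 (cv2) and the standard library are available. Lean on these libraries where they do the work, as an engineer would, in place of code of your own. Each camera call takes 0.05 s, during which the arm holds its last target. There are 200 camera calls.

## Working session

There is one attempt and no reset: what is moved stays moved. The work goes in short steps, Python scripts to look and compute and a shell command to move; the robot and the scene stay as the last step left them, time stands still between calls to the robot, and variables do not carry over. Pictures are saved under pics/ and viewed, at most 12 in all, crops included, and the job is handed in when it is done.

```bash
ls; mkdir -p pics
python3 - <<'E'
from cell import arm
import cv2
s=arm.read_state();print({k:(v if not hasattr(v,'round') else v) for k,v in s.items()}, arm.grip_depth)
import pickle
F={}
for n in("scene","side","wrist"):
    f=arm.grab_frame(n);F[n]=f;cv2.imwrite(f"pics/{n}0.png",f["color"])
    print(n,f["intrinsics"],f.get("R"),f.get("t"),f.get("hand_eye"))
pickle.dump(F,open("f0.pkl","wb"))
a=cv2.resize(F["scene"]["color"],(800,600),interpolation=cv2.INTER_CUBIC);cv2.imwrite("pics/a.png",a)
a=cv2.resize(F["side"]["color"],(800,600),interpolation=cv2.INTER_CUBIC);cv2.imwrite("pics/b.png",a)
E
```

```text
pics
{'time': 0.0, 'q': array([ 1.13805206e+00,  2.60670997e-01, -1.39432640e-01,  1.17269281e+00,
        2.97115901e-05,  1.57076429e+00]), 'joint_velocities': array([ 0.00096882,  0.00058772, -0.00057199, -0.00033899,  0.00043411,
        0.00076505]), 'effort': array([-3.07440394e-03, -4.05677354e+01,  2.53922027e+01,  1.87312730e-02,
       -4.40481399e-04,  4.03356410e-06]), 'position': array([0.21985897, 0.47596283, 0.23044769]), 'tcp_rot': array([ 2.14672033e-01,  9.76685680e-01, -9.73550267e-04, -2.29226064e-04]), 'wrist_force': array([-0.60157327,  0.29053746, -1.53699838]), 'ft_torque': array([ 0.02555792, -0.01162019,  0.05793875]), 'grip_force': 0.0, 'gripper_width': 0.0852753992616059} 0.0187
scene [[467.1766786    0.         258.66513071]
 [  0.         467.1766786  192.25662157]
 [  0.           0.           1.        ]] [[-0.47980134  0.87735278  0.0065401 ]
 [ 0.49550651  0.27711611 -0.8232132 ]
 [-0.72406075 -0.39173813 -0.56769469]] [ 0.3696315  -0.22502833  1.44194161] None
side [[366.46208344   0.         254.07991534]
 [  0.         366.46208344 189.07184762]
 [  0.           0.           1.        ]] [[ 0.77845615 -0.62759217 -0.01158028]
 [-0.32072639 -0.38183022 -0.86679886]
 [ 0.53957447  0.678479   -0.49852345]] [-0.5261839   0.22066385  0.78628885] None
wrist [[297.31863964   0.         255.03645291]
 [  0.         297.31863964 189.84773451]
 [  0.           0.           1.        ]] None None [[ 5.12537680e-04 -9.62837089e-01 -2.70082354e-01  6.98135516e-02]
 [ 9.99999863e-01  5.22405233e-04  3.53465366e-05  2.08919336e-03]
 [ 1.07059479e-04 -2.70082335e-01  9.62837224e-01 -1.42201143e-01]
 [ 0.00000000e+00  0.00000000e+00  0.00000000e+00  1.00000000e+00]]
```

View pics/a.png

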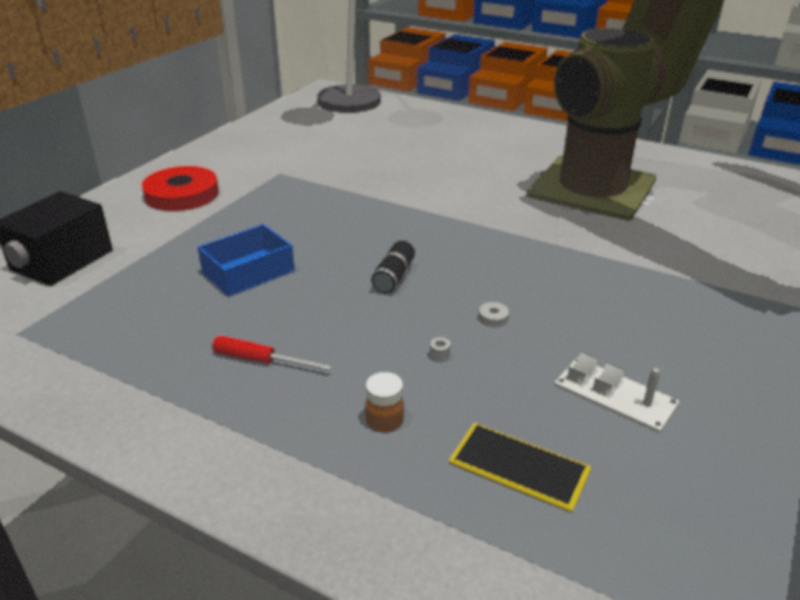

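View pics/b.png

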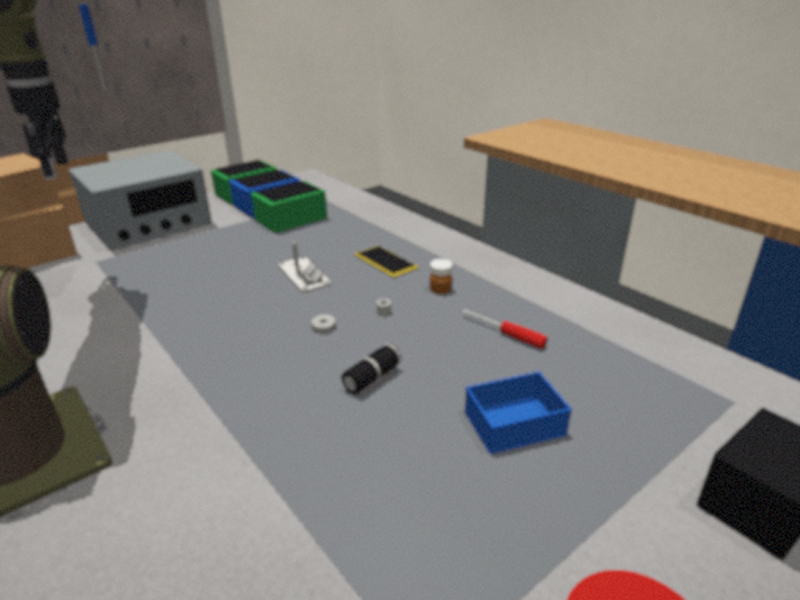

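The scene picture (800x600 scale) shows: spacer top at (440,343), stop ring at (494,311), plate corners (580,356), (678,403), (660,427), (556,382), post top (655,371) and barrel from (403,248) to (385,283). The side picture shows the same layout.

```bash
cat > h.py <<'E'
import numpy as np,pickle,cv2
from cell import arm
from scipy.spatial.transform import Rotation as Ro
def pix2w(f,u,v,z):
    d=f["R"].T@np.linalg.inv(f["intrinsics"])@[u,v,1]; c=-f["R"].T@f["t"]
    return c+d*(z-c[2])/d[2]
def wrist():
    s=arm.read_state();f=arm.grab_frame("wrist")
    T=np.eye(4);T[:3,:3]=Ro.from_quat(s["tcp_rot"]).as_matrix();T[:3,3]=s["position"]
    f["T"]=T@f["hand_eye"];return f
def w2w(f,u,v,z):
    K=f["intrinsics"];x=np.array([u-K[0,2],v-K[1,2]])/K[0,0];r=np.linalg.norm(x)+1e-12
    d=f["T"][:3,:3]@np.r_[np.sin(r)*x/r,np.cos(r)];c=f["T"][:3,3]
    return c+d*(z-c[2])/d[2]
def proj(f,X):
    p=f["T"][:3,:3].T@(np.asarray(X)-f["T"][:3,3]);r=np.hypot(p[0],p[1]);a=np.arctan2(r,p[2])
    K=f["intrinsics"];return K[:2,2]+K[0,0]*a*p[:2]/r
def st():
    s=arm.read_state();M=Ro.from_quat(s["tcp_rot"]).as_matrix()
    print("t",round(s["time"],2),"pos",s["position"].round(4),"y-axis deg",np.degrees(np.arctan2(M[1,1],M[0,1])).round(2),"q",s["q"].round(2),"F",s["wrist_force"].round(1),"w",round(s["gripper_width"],4))
E
python3 - <<'E'
from h import *
F=pickle.load(open("f0.pkl","rb"))
k=.64
for n,f,L in(("scene",F["scene"],dict(sp=(440,343,.024),ring=(494,311,.016),ptop=(655,371,.064),pfoot=(650,402,.008),c1=(580,356,.008),c2=(678,403,.008),c3=(660,427,.008),c4=(556,382,.008),b1=(406,244,.03),b2=(384,284,.024),jar=(385,380,.06),scr=(329,370,.005),h1=(475,426,.008),h2=(589,466,.008),h3=(451,460,.008),h4=(573,505,.008))),
 ("side",F["side"],dict(sp=(384,301,.024),ring=(323,320,.016),ptop=(295,245,.064),b1=(349,380,.024),b2=(394,352,.024),jar=(441,265,.06)))):
  for a,(u,v,z) in L.items(): print(n,a,pix2w(f,u*k,v*k,z).round(3))
st()
E
```

```text
scene sp [ 0.624 -0.025  0.024]
scene ring [0.509 0.006 0.016]
scene ptop [0.594 0.247 0.064]
scene pfoot [0.585 0.25  0.008]
scene c1 [0.539 0.145 0.008]
scene c2 [0.57  0.281 0.008]
scene c3 [0.624 0.271 0.008]
scene c4 [0.606 0.134 0.008]
scene b1 [ 0.423 -0.187  0.03 ]
scene b2 [ 0.535 -0.163  0.024]
scene jar [ 0.762 -0.031  0.06 ]
scene scr [ 0.726 -0.138  0.005]
scene h1 [0.731 0.075 0.008]
scene h2 [0.726 0.215 0.008]
scene h3 [0.794 0.074 0.008]
scene h4 [0.789 0.216 0.008]
side sp [ 0.622 -0.027  0.024]
side ring [0.503 0.001 0.016]
side ptop [0.58  0.227 0.064]
side b1 [ 0.434 -0.183  0.024]
side b2 [ 0.533 -0.17   0.024]
side jar [ 0.759 -0.037  0.06 ]
t 0.15 pos [0.2199 0.4761 0.2306] y-axis deg 65.2 q [ 1.14  0.26 -0.14  1.17  0.    1.57] F [-0.7  0.2  0.1] w 0.0853
```

```bash
python3 -m creep '[[0.035,-0.025,0,-7.5],[0.035,-0.025,0,-7.5],[0.035,-0.025,0,-7.5],[0.035,-0.025,0,-7.5],[0.035,-0.025,0,-7.5]]' 0; python3 -m creep '[[0.035,-0.025,-0.015,-7.5],[0.035,-0.025,-0.015,-7.5],[0.035,-0.025,-0.015,-7.5],[0.035,-0.025,-0.015,-7.5],[0.035,-0.025,-0.015,-7.5]]'; python3 -m creep '[[0,0,0,0],[0,0,0,0],[0,0,0,0],[0,0,0,0],[0,0,0,0]]'
python3 - <<'E'
from h import *
st();f=wrist();pickle.dump(f,open("w1.pkl","wb"));cv2.imwrite("pics/w1.png",cv2.resize(f["color"],(800,600),interpolation=cv2.INTER_CUBIC))
E
```

```text
time: 0.65
position: [0.3962, 0.3503, 0.2311]
tcp_rot: [0.519, 0.854, -0.0, -0.0]
wrist_force: [0.4, 0.3, -0.0]
gripper_width: 0.0855
grip_force: 0.0
time: 1.15
position: [0.5713, 0.2252, 0.1554]
tcp_rot: [0.767, 0.642, -0.0, -0.0]
wrist_force: [-0.0, 0.6, 0.9]
gripper_width: 0.0855
grip_force: 0.0
time: 1.65
position: [0.5696, 0.2276, 0.1571]
tcp_rot: [0.764, 0.645, 0.0, 0.0]
wrist_force: [0.9, 0.3, 0.5]
gripper_width: 0.0852
grip_force: 0.0
t 1.65 pos [0.5696 0.2276 0.1571] y-axis deg -9.68 q [ 0.38  0.45 -0.05  1.07  0.    2.12] F [0.9 0.3 0.5] w 0.0852
```

View pics/w1.png

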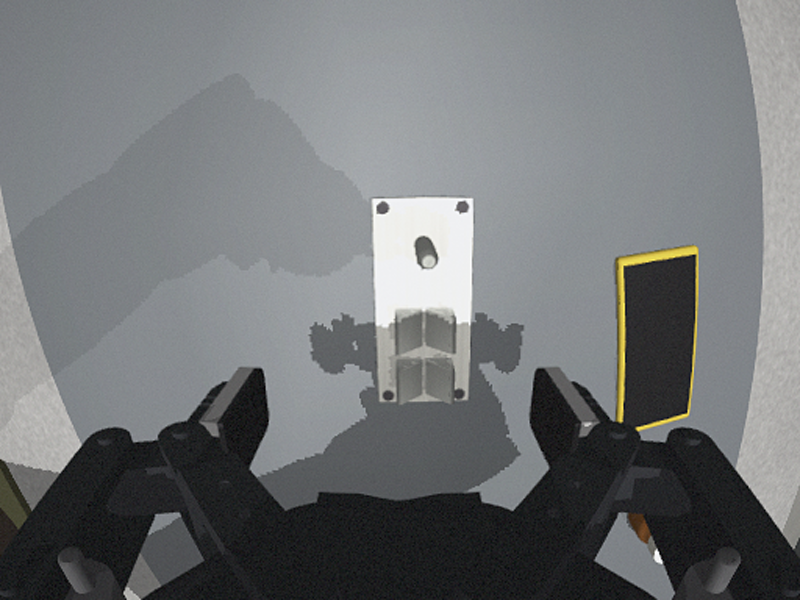

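The wrist picture shows the plate with corners (373,198), (473,198), (379,402), (470,402), the post top at (429,261) and the groove line at about x=426.

Run:
```python
from h import *
from scipy.optimize import least_squares as LS
f=pickle.load(open("w1.pkl","rb"))
# enlarged crop for refinement
cv2.imwrite("pics/w1c.png",cv2.resize(f["color"][118:268,225:315],None,fx=4,fy=4,interpolation=cv2.INTER_CUBIC))
P=[((102,32,8),(373,198)),((102,-32,8),(473,198)),((-40,32,8),(379,402)),((-40,-32,8),(470,402)),((72,0,64),(429,261))]
def res(p,full=False):
    c,s=np.cos(p[2]),np.sin(p[2]);o=[]
    for (x,y,z),uv in P:
        x,y,z=x/1e3,y/1e3,z/1e3
        o.append(proj(f,[p[0]+c*x-s*y,p[1]+s*x+c*y,z])/.64-uv)
    return np.ravel(o)
r=LS(res,[.57,.18,1.4]);p=r.x;print(p[:2],np.degrees(p[2]),r.fun.reshape(-1,2).round(1))
print("post",p[:2]+.072*np.array([np.cos(p[2]),np.sin(p[2])]), "post from top",w2w(f,429*.64,261*.64,.064))
```

```text
[0.57800141 0.17698771] 81.45379832371873 [[-0.9  0.3]
 [ 1.  -0.9]
 [ 0.1  0.8]
 [-1.1 -1.5]
 [ 0.6  0.9]]
post [0.5887011  0.24818825] post from top [0.58845759 0.24869727 0.064     ]
```

View pics/w1c.png

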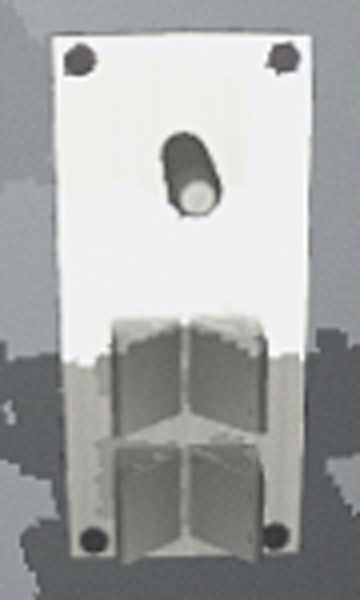

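Refined crop: corners (54,36), (312,36), (71,556), (297,552) and post top (197,199), consistent with the fit. Next I move over to the rings.

```bash
python3 -m creep '[[0.002,-0.04,0,0],[0.002,-0.04,0,0],[0.002,-0.04,0,0],[0.002,-0.04,0,0],[0.002,-0.04,0,0]]'; python3 -m creep '[[0.004,-0.04,-0.015,0.5],[0.004,-0.01,-0.005,0.5],[0,0,0,0],[0,0,0,0],[0,0,0,0]]'
python3 - <<'E'
from h import *
P=[((102,32,8),(372.7,198.4)),((102,-32,8),(473.4,198.4)),((-40,32,8),(379.3,401.6)),((-40,-32,8),(467.6,400)),((72,0,64),(428.5,262.1))]
from scipy.optimize import least_squares as LS
f=pickle.load(open("w1.pkl","rb"))
def res(p):
    c,s=np.cos(p[2]),np.sin(p[2])
    return np.ravel([proj(f,[p[0]+(c*x-s*y)/1e3,p[1]+(s*x+c*y)/1e3,z/1e3])/.64-uv for (x,y,z),uv in P])
r=LS(res,[.57,.18,1.4]);p=r.x;print(p[:2],np.degrees(p[2]),r.fun.reshape(-1,2).round(1).tolist(),"post",p[:2]+.072*np.array([np.cos(p[2]),np.sin(p[2])]))
st();f=wrist();pickle.dump(f,open("w2.pkl","wb"));cv2.imwrite("pics/w2.png",cv2.resize(f["color"],(800,600),interpolation=cv2.INTER_CUBIC))
E
```

```text
time: 2.2
position: [0.58, 0.0258, 0.1568]
tcp_rot: [0.764, 0.645, 0.0, 0.0]
wrist_force: [0.1, -0.1, 0.3]
gripper_width: 0.0853
grip_force: 0.0
time: 2.7
position: [0.5884, -0.0218, 0.1369]
tcp_rot: [0.759, 0.652, 0.0, 0.0]
wrist_force: [0.1, -0.4, 0.6]
gripper_width: 0.0855
grip_force: 0.0
[0.57756054 0.17701082] 81.27692109785826 [[-0.8, -0.2], [0.4, -1.1], [-1.0, 1.1], [0.5, 0.7], [0.7, -0.1]] post [0.58847998 0.24817799]
t 2.7 pos [ 0.5884 -0.0218  0.1369] y-axis deg -8.68 q [-0.04  0.42 -0.15  1.    0.    1.69] F [ 0.1 -0.4  0.6] w 0.0855
```

View pics/w2.png

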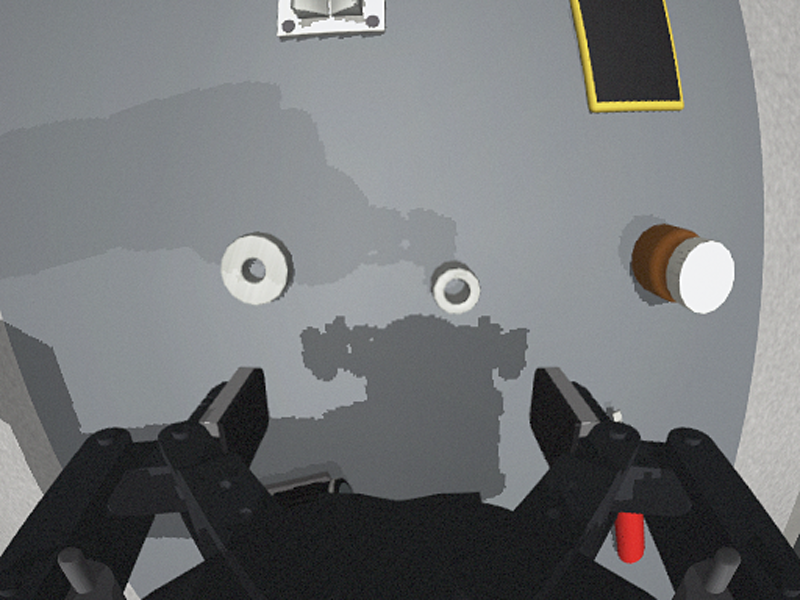

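Spacer top centre is at (456,290) and stop ring top centre at (254,270), with nothing in the way of the fingers.

Run:
```python
from h import *
f=pickle.load(open("w2.pkl","rb"))
g=cv2.cvtColor(f["color"],cv2.COLOR_BGR2GRAY)
for n,(u,v),R,z in(("sp",(456,290),22,.024),("ring",(254,270),38,.016)):
    u,v,R=u*.64,v*.64,R*.64
    b=(g>185).astype(np.uint8)
    x0,y0=int(u-1.5*R),int(v-1.5*R);c=b[y0:int(v+1.5*R),x0:int(u+1.5*R)]
    cs,_=cv2.findContours(c,cv2.RETR_EXTERNAL,cv2.CHAIN_APPROX_NONE);c=max(cs,key=len)
    e=cv2.fitEllipse(c);print(n,np.add(e[0],[x0,y0])/.64,np.array(e[1])/.64)
    print(w2w(f,u,v,z).round(4), w2w(f,e[0][0]+x0,e[0][1]+y0,z).round(4))
st()
```

```text
sp [456.33070767 290.65233171] [42.47452319 44.20433939]
[ 0.6207 -0.0234  0.024 ] [ 0.6208 -0.0238  0.024 ]
ring [253.36004496 269.46588159] [63.0615294  67.66569614]
[0.5043 0.0048 0.016 ] [0.504  0.0052 0.016 ]
t 2.75 pos [ 0.5884 -0.0218  0.1369] y-axis deg -8.67 q [-0.04  0.42 -0.15  1.    0.    1.68] F [-0.4 -0.   0.8] w 0.0853
```

```bash
python3 -m creep '[[0.016,-0.001,-0.02,0],[0.016,-0.001,-0.03,0],[0,0,-0.03,0],[0,0,-0.03,0],[0,0,-0.021,0]]'; python3 -m creep '[[0,0,0,0],[0,0,0,0],[0,0,0,0],[0,0,0,0],[0,0,0,0]]' 1 40;  python3 -m creep '[[0,0,0,0],[0,0,0,0],[0,0,0,0],[0,0,0,0],[0,0,0,0]]'
```

```text
time: 3.25
position: [0.6195, -0.0239, 0.0036]
tcp_rot: [0.759, 0.652, -0.001, -0.001]
wrist_force: [-0.4, -0.7, 0.1]
gripper_width: 0.0854
grip_force: 0.0
time: 3.75
position: [0.6217, -0.0252, 0.0074]
tcp_rot: [0.759, 0.651, 0.001, 0.001]
wrist_force: [0.1, 1.0, 6.5]
gripper_width: 0.0263
grip_force: 39.3
time: 4.25
position: [0.6217, -0.0252, 0.0074]
tcp_rot: [0.759, 0.651, 0.002, 0.001]
wrist_force: [-0.3, 1.9, 5.8]
gripper_width: 0.0261
grip_force: 39.4
```

```bash
python3 -m creep '[[0,0,0.02,0],[0,0,0.03,0],[0,0,0.04,0],[-0.005,0.04,0.005,0],[-0.005,0.04,0,0]]'; python3 -m creep '[[-0.005,0.04,0,0],[-0.005,0.04,0,0],[-0.005,0.04,0,0],[-0.005,0.04,0,0],[-0.002,0.032,0,0]]';python3 -m creep '[[0,0,0,0],[0,0,0,0],[0,0,0,0],[0,0,0,0],[0,0,0,0]]'
python3 - <<'E'
from h import *
st();f=wrist();pickle.dump(f,open("w3.pkl","wb"))
cv2.imwrite("pics/w3.png",cv2.resize(f["color"][120:300,175:375],(800,720),interpolation=cv2.INTER_CUBIC)[:600])
E
```

```text
time: 4.75
position: [0.6124, 0.0545, 0.1034]
tcp_rot: [0.76, 0.65, 0.003, 0.002]
wrist_force: [0.3, 1.1, -0.2]
gripper_width: 0.0262
grip_force: 39.6
time: 5.25
position: [0.5876, 0.2488, 0.1009]
tcp_rot: [0.759, 0.651, 0.0, -0.0]
wrist_force: [0.9, -0.9, -0.6]
gripper_width: 0.0264
grip_force: 39.6
time: 5.75
position: [0.5884, 0.2454, 0.1004]
tcp_rot: [0.76, 0.65, -0.0, 0.0]
wrist_force: [0.2, -0.3, -1.6]
gripper_width: 0.0264
grip_force: 39.6
t 5.75 pos [0.5884 0.2454 0.1004] y-axis deg -8.9 q [ 0.4   0.53 -0.07  0.97 -0.    2.12] F [ 0.2 -0.3 -1.6] w 0.0264
```

View pics/w3.png

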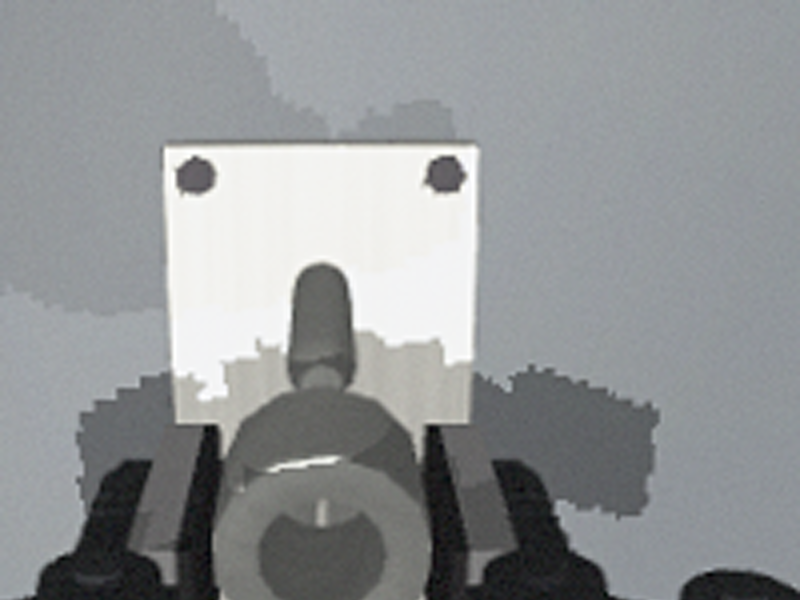

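The spacer is held level; its hole is centred at about crop (322,553), and the post is laterally aligned at crop x≈322. I'll compute the offset.

Run:
```python
from h import *
f=pickle.load(open("w3.pkl","rb"))
for v in(548,553,558):print(w2w(f,175+322/4,120+v/4,.117).round(4))
# outline of top: left 215 / right 432 widest
print(w2w(f,175+215/4,120+553/4,.117).round(4),w2w(f,175+432/4,120+553/4,.117).round(4))
print("post side at plate-level foot?",w2w(f,175+322/4,120+375/4,.064).round(4))
# corner refs of the plate far edge z=.008
for x,y in((163,146),(479,146)):print(w2w(f,175+x/4,120+y/4,.008).round(4))
p=np.array([.5776,.1770]);a=np.radians(81.28);R=np.array([[np.cos(a),-np.sin(a)],[np.sin(a),np.cos(a)]])
print(p+R@[.102,.032],p+R@[.102,-.032])
```

```text
[0.5883 0.2477 0.117 ]
[0.5882 0.247  0.117 ]
[0.5881 0.2464 0.117 ]
[0.5755 0.2489 0.117 ] [0.6012 0.2449 0.117 ]
post side at plate-level foot? [0.5887 0.2502 0.064 ]
[0.5616 0.2827 0.008 ]
[0.6242 0.2729 0.008 ]
[0.56143368 0.28267237] [0.62469391 0.2729696 ]
```

```bash
python3 -m creep '[[0,0.001,-0.01,0],[0,0,-0.015,0],[0,0,-0.01,0],[0,0,-0.01,0],[0,0,-0.01,0]]'; python3 -m creep '[[0,0,-0.01,0],[0,0,-0.01,0],[0,0,-0.006,0],[0,0,0,0],[0,0,0,0]]'
```

```text
time: 6.3
position: [0.5881, 0.2475, 0.0443]
tcp_rot: [0.759, 0.651, -0.0, -0.0]
wrist_force: [0.2, -0.4, -0.2]
gripper_width: 0.0262
grip_force: 39.6
time: 6.8
position: [0.5882, 0.2476, 0.0193]
tcp_rot: [0.759, 0.651, 0.0, 0.0]
wrist_force: [0.2, 0.1, -1.0]
gripper_width: 0.0264
grip_force: 39.6
```

```bash
python3 -m creep '[[0,0,-0.003,0],[0,0,-0.002,0],[0,0,0,0],[0,0,0,0],[0,0,0,0]]'; python3 -m creep '[[0,0,0,0],[0,0,0,0],[0,0,0,0],[0,0,0,0],[0,0,0,0]]' 0; python3 -m creep '[[0,0,0.03,0],[0,0,0.04,0],[0,0,0.04,0],[0,-0.02,0.01,0],[0,-0.02,0,0]]'
python3 -m creep '[[0,0.0,0,0],[0,0,0,0],[0,0,0,0],[0,0,0,0],[0,0,0,0]]'
python3 - <<'E'
from h import *
st();f=wrist();pickle.dump(f,open("w4.pkl","wb"))
cv2.imwrite("pics/w4.png",cv2.resize(f["color"][40:240,155:355],(600,600),interpolation=cv2.INTER_CUBIC))
E
```

```text
time: 7.3
position: [0.5888, 0.2479, 0.0154]
tcp_rot: [0.759, 0.651, 0.001, 0.0]
wrist_force: [-0.5, -0.7, 5.9]
gripper_width: 0.0263
grip_force: 40.1
time: 7.8
position: [0.5881, 0.2476, 0.0141]
tcp_rot: [0.759, 0.651, -0.0, -0.0]
wrist_force: [0.6, -0.3, 0.3]
gripper_width: 0.0852
grip_force: 0.0
time: 8.3
position: [0.5898, 0.2075, 0.1365]
tcp_rot: [0.759, 0.651, 0.002, 0.001]
wrist_force: [1.6, -0.0, -0.5]
gripper_width: 0.0853
grip_force: 0.0
time: 8.8
position: [0.5879, 0.2079, 0.1335]
tcp_rot: [0.759, 0.651, -0.001, -0.0]
wrist_force: [-0.6, 0.0, 0.6]
gripper_width: 0.0851
grip_force: 0.0
t 8.8 pos [0.5879 0.2079 0.1335] y-axis deg -8.77 q [ 0.34  0.48 -0.06  1.03  0.    2.06] F [-0.6  0.   0.6] w 0.0851
```

View pics/w4.png

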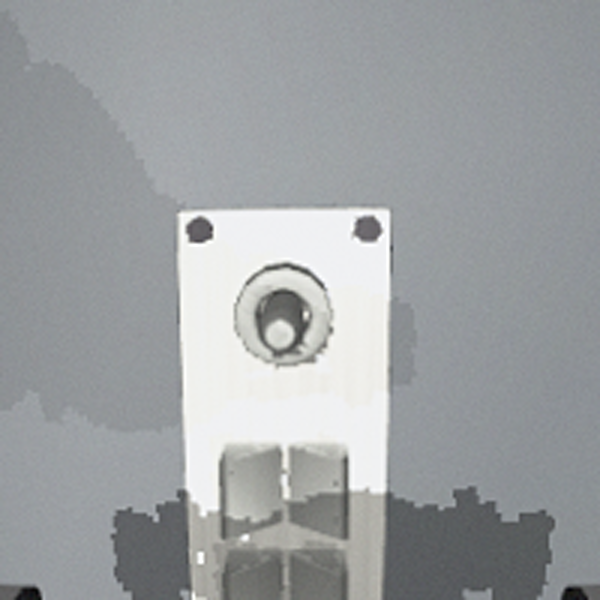

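The spacer is flat on the plate around the post, post top at crop (281,331). Next is the stop ring.

```bash
python3 -m creep '[[-0.017,-0.04,0,0],[-0.017,-0.04,0,0],[-0.017,-0.04,0,0],[-0.017,-0.04,0,0],[-0.016,-0.04,-0.01,0]]'; python3 -m creep '[[0,-0.002,-0.03,0],[0,0,-0.035,0],[0,0,-0.03,0],[0,0,-0.023,0],[0,0,0,0]]'; python3 -m creep '[[0,0,0,0],[0,0,0,0],[0,0,0,0],[0,0,0,0],[0,0,0,0]]' 1 40;  python3 -m creep '[[0,0,0,0],[0,0,0,0],[0,0,0,0],[0,0,0,0],[0,0,0,0]]'
```

```text
time: 9.35
position: [0.5046, 0.0066, 0.1254]
tcp_rot: [0.759, 0.651, 0.001, 0.001]
wrist_force: [0.4, -1.2, 0.4]
gripper_width: 0.0856
grip_force: 0.0
time: 9.85
position: [0.5013, 0.0057, 0.0036]
tcp_rot: [0.759, 0.651, -0.002, -0.002]
wrist_force: [-1.0, -0.2, 0.3]
gripper_width: 0.0854
grip_force: 0.0
time: 10.35
position: [0.5056, 0.0057, 0.0083]
tcp_rot: [0.759, 0.651, 0.001, 0.001]
wrist_force: [-0.7, 0.7, 6.3]
gripper_width: 0.0417
grip_force: 39.5
time: 10.85
position: [0.5056, 0.0057, 0.0083]
tcp_rot: [0.759, 0.651, 0.001, 0.001]
wrist_force: [-1.9, 0.4, 6.9]
gripper_width: 0.0417
grip_force: 39.5
```

```bash
python3 -m creep '[[0,0,0.02,0],[0,0,0.03,0],[0,0,0.04,0],[0.014,0.04,0.005,0],[0.014,0.04,0,0]]'; python3 -m creep '[[0.014,0.04,0,0],[0.014,0.04,0,0],[0.014,0.04,0,0],[0.014,0.04,0,0],[0,0.002,0,0]]';python3 -m creep '[[0,0,0,0],[0,0,0,0],[0,0,0,0],[0,0,0,0],[0,0,0,0]]'
python3 - <<'E'
from h import *
st();f=wrist();pickle.dump(f,open("w5.pkl","wb"))
cv2.imwrite("pics/w5.png",cv2.resize(f["color"][150:300,175:375],(800,600),interpolation=cv2.INTER_CUBIC)[:600])
E
```

```text
time: 11.35
position: [0.5347, 0.086, 0.1049]
tcp_rot: [0.76, 0.65, 0.003, 0.002]
wrist_force: [0.4, -0.7, -0.3]
gripper_width: 0.0416
grip_force: 40.7
time: 11.85
position: [0.5907, 0.2532, 0.1023]
tcp_rot: [0.758, 0.653, 0.003, 0.0]
wrist_force: [-0.6, -1.2, -0.6]
gripper_width: 0.0416
grip_force: 40.7
time: 12.35
position: [0.5881, 0.2466, 0.1016]
tcp_rot: [0.76, 0.65, -0.0, 0.0]
wrist_force: [0.6, -0.8, -0.4]
gripper_width: 0.0415
grip_force: 40.7
t 12.35 pos [0.5881 0.2466 0.1016] y-axis deg -8.87 q [ 0.4   0.52 -0.07  0.98 -0.    2.12] F [ 0.6 -0.8 -0.4] w 0.0415
```

View pics/w5.png

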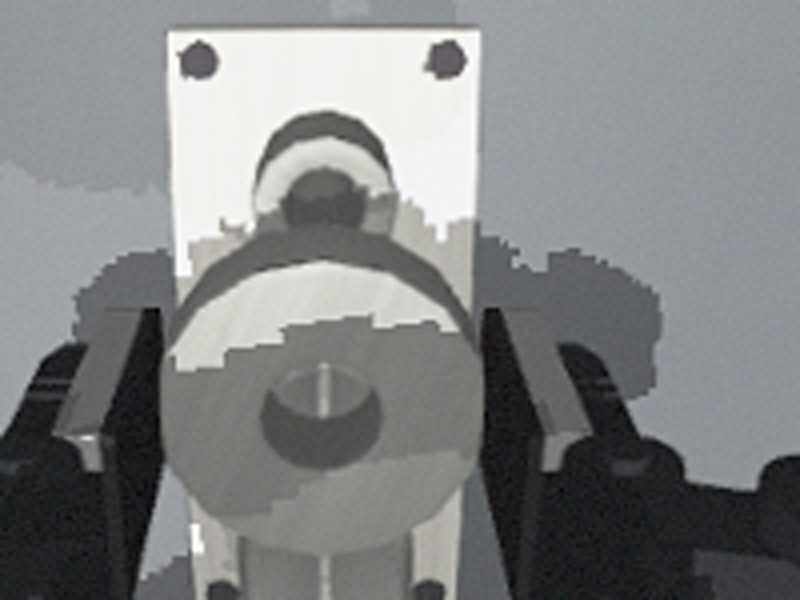

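The ring is held level, its hole centred at crop (322,413).

Run:
```python
from h import *
f=pickle.load(open("w5.pkl","rb"))
for v in(409,415):print(w2w(f,175+322/4,150+v/4,.1093).round(4))
for v in(262,553):print(w2w(f,175+324/4,150+v/4,.1093).round(4))
```

```text
[0.5877 0.2469 0.1093]
[0.5876 0.246  0.1093]
[0.591  0.2666 0.1093]
[0.5846 0.2248 0.1093]
```

```bash
python3 -m creep '[[0.0005,0.002,-0.01,0],[0,0,-0.01,0],[0,0,-0.01,0],[0,0,-0.01,0],[0,0,-0.01,0]]'; python3 -m creep '[[0,0,-0.006,0],[0,0,-0.004,0],[0,0,-0.002,0],[0,0,0,0],[0,0,0,0]]'
```

```text
time: 12.9
position: [0.5882, 0.2495, 0.0499]
tcp_rot: [0.759, 0.651, -0.001, -0.0]
wrist_force: [-0.1, 0.1, -1.3]
gripper_width: 0.0412
grip_force: 40.7
time: 13.4
position: [0.5884, 0.2495, 0.0404]
tcp_rot: [0.759, 0.651, 0.0, -0.0]
wrist_force: [-2.9, -1.1, 4.6]
gripper_width: 0.0416
grip_force: 41.3
```

```bash
python3 -m creep '[[0,0,0,0],[0,0,0,0],[0,0,0,0],[0,0,0,0],[0,0,0,0]]' 0; python3 -m creep '[[0,0,0.03,0],[0,0,0.04,0],[0,0,0.03,0],[0,0,0,0],[0,-0.02,0,0]]'; python3 -m creep '[[0,0,0,0],[0,0,0,0],[0,0,0,0],[0,0,0,0],[0,0,0,0]]'
python3 - <<'E'
from h import *
st();f=wrist();pickle.dump(f,open("w6.pkl","wb"));cv2.imwrite("pics/w6s.png",f["color"])
E
python3 -m creep '[[-0.01,-0.04,0,-7.5],[-0.01,-0.04,0,-7.5],[-0.01,-0.04,0,-7.5],[-0.01,-0.04,0,-7.5],[-0.01,-0.04,0,-7.5]]'; python3 -m creep '[[-0.01,-0.04,0,-7],[-0.01,-0.04,0,-7],[-0.01,-0.04,0,-7],[-0.01,-0.04,0,-7],[-0.01,-0.045,0,-7]]'; python3 -m creep '[[0,0,0,0],[0,0,0,0],[0,0,0,0],[0,0,0,0],[0,0,0,0]]'
python3 - <<'E'
from h import *
st();f=wrist();pickle.dump(f,open("w7.pkl","wb"))
a=pickle.load(open("w6.pkl","rb"))["color"][60:260,155:355]
a=cv2.resize(a,(400,400),interpolation=cv2.INTER_CUBIC)
b=cv2.resize(f["color"][60:360,100:400],(400,400),interpolation=cv2.INTER_CUBIC)
cv2.imwrite("pics/w7.png",np.hstack([a,b]))
E
```

```text
time: 13.9
position: [0.5887, 0.2496, 0.0392]
tcp_rot: [0.759, 0.651, -0.0, -0.0]
wrist_force: [-1.0, 0.4, 0.3]
gripper_width: 0.0855
grip_force: 0.0
time: 14.4
position: [0.5896, 0.2314, 0.1401]
tcp_rot: [0.758, 0.652, 0.002, 0.0]
wrist_force: [-1.0, -0.1, -0.6]
gripper_width: 0.0853
grip_force: 0.0
time: 14.9
position: [0.5885, 0.2298, 0.1389]
tcp_rot: [0.759, 0.651, -0.0, -0.0]
wrist_force: [0.1, -0.8, -1.4]
gripper_width: 0.0851
grip_force: 0.0
t 14.9 pos [0.5885 0.2298 0.1389] y-axis deg -8.78 q [ 0.37  0.49 -0.03  1.05  0.    2.1 ] F [ 0.1 -0.8 -1.4] w 0.0851
time: 15.45
position: [0.5383, 0.0284, 0.1395]
tcp_rot: [0.929, 0.37, 0.0, 0.0]
wrist_force: [1.5, -0.2, -0.3]
gripper_width: 0.0852
grip_force: 0.0
time: 15.95
position: [0.4884, -0.1765, 0.1395]
tcp_rot: [0.997, 0.074, 0.0, -0.0]
wrist_force: [0.9, -0.2, 0.4]
gripper_width: 0.0853
grip_force: 0.0
time: 16.45
position: [0.489, -0.1742, 0.1393]
tcp_rot: [0.997, 0.077, -0.0, -0.0]
wrist_force: [0.6, 0.2, -1.1]
gripper_width: 0.0854
grip_force: 0.0
t 16.45 pos [ 0.489  -0.1742  0.1393] y-axis deg -81.16 q [-0.34  0.31 -0.32  0.94  0.    2.65] F [ 0.6  0.2 -1.1] w 0.0854
```

View pics/w7.png

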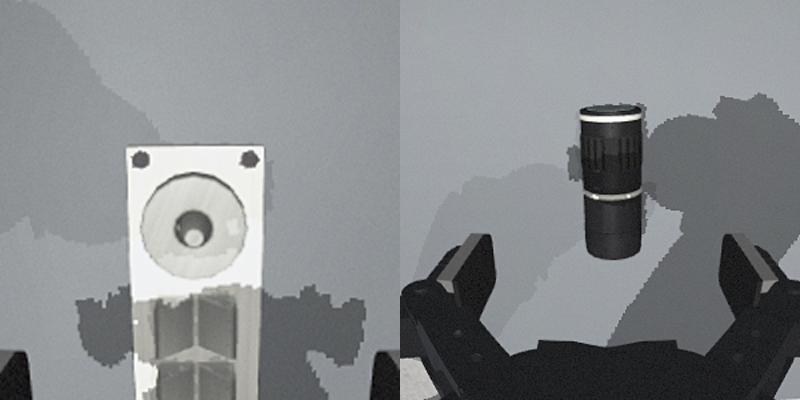

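Left: the stop ring is flat on the spacer round the post. Right: the barrel runs from crop (612,104) (lower edge of the near face) to (613,259) (top of the far rim), its sides at x 580–642.

Run:
```python
from h import *
f=pickle.load(open("w7.pkl","rb"))
g=lambda x,y,z:w2w(f,100+(x-400)*.75,60+y*.75,z)
for n,a in dict(far_top=(613,259,.044),near_bot=(612,104,.004),near_top=(611,116,.044),ax1=(611,120,.024),ax2=(613.5,250,.024)).items():print(n,g(*a).round(4))
d=g(611,120,.024)-g(613.5,250,.024);print(np.degrees(np.arctan2(d[1],d[0])))
for y,l,r in((120,580,642),(250,586,641)):
    A=g(l,y,.024);B=g(r,y,.024);print(A.round(4),B.round(4),(A+B)[:2]/2)
# left pic: ring centre
f=pickle.load(open("w6.pkl","rb"));h=lambda x,y,z:w2w(f,155+x/2,60+y/2,z)
print("ring",h(194,225,.048).round(4),"post",h(194,239,.064).round(4))
st()
```

```text
far_top [ 0.4316 -0.1849  0.044 ]
near_bot [ 0.5295 -0.1691  0.004 ]
near_top [ 0.5261 -0.1685  0.044 ]
ax1 [ 0.5209 -0.1695  0.024 ]
ax2 [ 0.4285 -0.1861  0.024 ]
10.155802374862557
[ 0.5178 -0.1495  0.024 ] [ 0.5242 -0.1896  0.024 ] [ 0.52100344 -0.16954399]
[ 0.4254 -0.1664  0.024 ] [ 0.4314 -0.2058  0.024 ] [ 0.42839924 -0.18613745]
ring [0.5884 0.2499 0.048 ] post [0.5883 0.248  0.064 ]
t 16.5 pos [ 0.489  -0.1743  0.1393] y-axis deg -81.17 q [-0.34  0.31 -0.32  0.94  0.    2.65] F [-0.6 -0.8  0.2] w 0.0853
```

```bash
python3 -m creep '[[-0.009,-0.003,-0.02,1.2],[0,0,-0.03,0],[0,0,-0.03,0],[0,0,-0.03,0],[0,0,-0.019,0]]'; python3 -m creep '[[0,0,0,0],[0,0,0,0],[0,0,0,0],[0,0,0,0],[0,0,0,0]]' 1 60;  python3 -m creep '[[0,0,0,0],[0,0,0,0],[0,0,0,0],[0,0,0,0],[0,0,0,0]]'
```

```text
time: 17.0
position: [0.4788, -0.1773, 0.0084]
tcp_rot: [0.996, 0.087, -0.001, -0.001]
wrist_force: [-0.4, 0.8, 0.6]
gripper_width: 0.0853
grip_force: 0.0
time: 17.5
position: [0.4813, -0.1788, 0.012]
tcp_rot: [0.996, 0.086, 0.002, 0.001]
wrist_force: [-0.4, 0.4, 6.5]
gripper_width: 0.0383
grip_force: 60.3
time: 18.0
position: [0.4813, -0.1789, 0.012]
tcp_rot: [0.996, 0.086, 0.002, 0.001]
wrist_force: [0.7, 1.5, 7.2]
gripper_width: 0.0385
grip_force: 60.3
```

```bash
python3 -m creep '[[0,0,0.02,0],[0,0,0.04,0],[0,0,0.04,0],[0.01,0.035,0,7],[0.01,0.035,0,7]]'; python3 -m creep '[[0.01,0.035,0,7],[0.01,0.035,0,7],[0.01,0.035,0,7],[0.01,0.035,0,7],[0.01,0.035,0,7]]';python3 -m creep '[[0.01,0.035,0,7],[0.01,0.035,0,7],[0.008,0.035,0,8],[0,0,0,0],[0,0,0,0]]'; python3 -m creep '[[0,0,0,0],[0,0,0,0],[0,0,0,0],[0,0,0,0],[0,0,0,0]]'
python3 - <<'E'
from h import *
st();f=wrist();pickle.dump(f,open("w8.pkl","wb"))
cv2.imwrite("pics/w8.png",cv2.resize(f["color"][80:305,105:405],(800,600),interpolation=cv2.INTER_CUBIC))
E
```

```text
time: 18.5
position: [0.5013, -0.1087, 0.1125]
tcp_rot: [0.978, 0.208, 0.002, 0.001]
wrist_force: [-0.2, 0.5, -3.2]
gripper_width: 0.0381
grip_force: 60.9
time: 19.0
position: [0.5497, 0.068, 0.1105]
tcp_rot: [0.87, 0.494, -0.0, 0.0]
wrist_force: [1.0, 0.1, -1.4]
gripper_width: 0.0382
grip_force: 60.8
time: 19.5
position: [0.5773, 0.1721, 0.1101]
tcp_rot: [0.761, 0.649, -0.0, 0.0]
wrist_force: [-1.3, -0.2, -3.1]
gripper_width: 0.0382
grip_force: 60.9
time: 20.0
position: [0.5777, 0.1711, 0.1104]
tcp_rot: [0.761, 0.648, 0.0, 0.0]
wrist_force: [0.2, -0.2, -2.3]
gripper_width: 0.0381
grip_force: 60.9
t 20.0 pos [0.5777 0.1711 0.1104] y-axis deg -9.15 q [ 0.29  0.46 -0.16  0.95  0.    2.02] F [ 0.2 -0.2 -2.3] w 0.0381
```

View pics/w8.png

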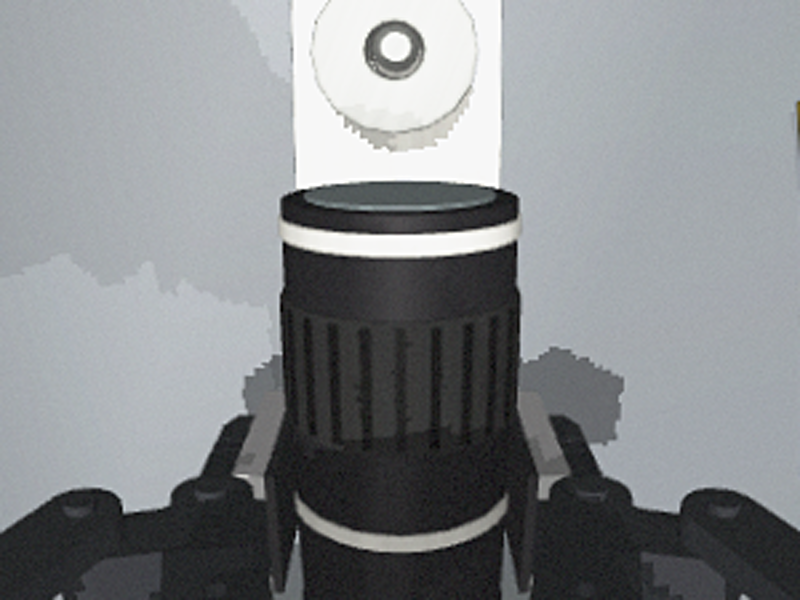

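The barrel is held level; its near end face spans crop x 281–519, from y 181 (its bottom) to about 213 (its top). The ring's near edge is at (395,131).

Run:
```python
from h import *
f=pickle.load(open("w8.pkl","rb"))
p=np.array([.5776,.1770]);a=np.radians(81.28);R=np.array([[np.cos(a),-np.sin(a)],[np.sin(a),np.cos(a)]])
def g(x,y,z):
    w=w2w(f,105+x*.375,80+y*.375,z);return np.r_[R.T@(w[:2]-p),z].round(4)*1e3
for n,q in dict(facebot=(400,181,.102),facetop=(400,213,.142),L=(281,197,.122),Rr=(519,197,.122),ringnear=(395,131,.048),ringL=(311,48,.048),ringR=(477,48,.048),posttop=(396,46,.064),backL=(300,560,.122),backR=(500,560,.122)).items():print(n,g(*q))
s=arm.read_state();print("tcp fix",R.T@(s["position"][:2]-p)*1e3)
```

```text
facebot [ 45.   -0.6 102. ]
facetop [ 45.7  -0.7 142. ]
L [ 45.2  19.3 122. ]
Rr [ 44.9 -20.6 122. ]
ringnear [50.8  0.6 48. ]
ringL [72.7 21.9 48. ]
ringR [ 72.3 -20.4  48. ]
posttop [72.2  0.1 64. ]
backL [-26.6  19.7 122. ]
backR [-26.8 -20.  122. ]
tcp fix [-5.70376397 -0.98791768]
```

```bash
python3 -m creep '[[-0.0003,0.0026,-0.01,0.4],[0,0,-0.015,0],[0,0,-0.015,0],[0,0,-0.015,0],[0,0,-0.01,0]]'; python3 -m creep '[[0,0,-0.006,0],[0,0,-0.002,0],[0,0,0,0],[0,0,0,0],[0,0,0,0]]'; python3 -c "from h import *;st()"
```

```text
time: 20.55
position: [0.5764, 0.1741, 0.0435]
tcp_rot: [0.759, 0.652, -0.001, -0.0]
wrist_force: [0.4, 0.7, -2.1]
gripper_width: 0.038
grip_force: 60.9
time: 21.05
position: [0.578, 0.1744, 0.038]
tcp_rot: [0.759, 0.651, 0.001, 0.0]
wrist_force: [-0.5, -0.3, -2.7]
gripper_width: 0.0382
grip_force: 60.9
t 21.05 pos [0.578  0.1744 0.038 ] y-axis deg -8.7 q [ 0.29  0.53 -0.25  0.79  0.    2.02] F [-0.5 -0.3 -2.7] w 0.0382
```

```bash
python3 -m creep '[[0,0,-0.004,0],[0,0,-0.002,0],[0,0,0,0],[0,0,0,0],[0,0,0,0]]'; python3 -m creep '[[0,0,-0.002,0],[0,0,0,0],[0,0,0,0],[0,0,0,0],[0,0,0,0]]';python3 -m creep '[[0,0,-0.001,0],[0,0,0,0],[0,0,0,0],[0,0,0,0],[0,0,0,0]]'; python3 -c "from h import *;st()"
```

```text
time: 21.55
position: [0.5774, 0.1742, 0.0313]
tcp_rot: [0.759, 0.651, 0.0, 0.0]
wrist_force: [-0.4, 0.9, -1.9]
gripper_width: 0.0379
grip_force: 60.9
time: 22.05
position: [0.5776, 0.1743, 0.0301]
tcp_rot: [0.759, 0.651, 0.0, 0.0]
wrist_force: [-2.3, -0.1, 4.9]
gripper_width: 0.038
grip_force: 61.5
time: 22.55
position: [0.5777, 0.1743, 0.03]
tcp_rot: [0.759, 0.651, 0.001, 0.0]
wrist_force: [-3.6, -0.3, 10.3]
gripper_width: 0.0383
grip_force: 62.6
t 22.55 pos [0.5777 0.1743 0.03  ] y-axis deg -8.7 q [ 0.29  0.54 -0.26  0.77  0.    2.02] F [-3.6 -0.3 10.3] w 0.0383
```

```bash
python3 -m creep '[[0,0,0.002,0],[-0.0004,0.001,0,0],[0,0.001,0,0],[0,0,0,0],[0,0,0,0]]'; python3 -c "from h import *;st()"; python3 -m creep '[[0,0.001,0,0],[0,0,0,0],[0,0,0,0],[0,0,0,0],[0,0,0,0]]'; python3 -c "from h import *;st()"
```

```text
time: 23.05
position: [0.5777, 0.1759, 0.0302]
tcp_rot: [0.759, 0.651, 0.0, 0.001]
wrist_force: [2.7, -2.4, -0.9]
gripper_width: 0.0381
grip_force: 61.1
t 23.05 pos [0.5777 0.1759 0.0302] y-axis deg -8.72 q [ 0.3   0.54 -0.26  0.77 -0.    2.02] F [ 2.7 -2.4 -0.9] w 0.0381
time: 23.55
position: [0.5776, 0.1772, 0.0305]
tcp_rot: [0.759, 0.651, 0.0, 0.0]
wrist_force: [3.5, -3.7, -0.3]
gripper_width: 0.038
grip_force: 61.1
t 23.55 pos [0.5776 0.1772 0.0305] y-axis deg -8.71 q [ 0.3   0.54 -0.26  0.77 -0.    2.02] F [ 3.5 -3.7 -0.3] w 0.038
```

```bash
python3 -m creep '[[0.0003,-0.0007,0,0],[0,0,-0.002,0],[0,0,0,0],[0,0,0,0],[0,0,0,0]]'; python3 -c "from h import *;st()"; python3 -m creep '[[0,0,-0.001,0],[0,0,0,0],[0,0,0,0],[0,0,0,0],[0,0,0,0]]'; python3 -c "from h import *;st()"
```

```text
time: 24.05
position: [0.5779, 0.1771, 0.03]
tcp_rot: [0.759, 0.651, 0.001, 0.0]
wrist_force: [1.9, -2.9, 9.5]
gripper_width: 0.0381
grip_force: 62.2
t 24.05 pos [0.5779 0.1771 0.03  ] y-axis deg -8.69 q [ 0.3   0.54 -0.26  0.77  0.    2.02] F [ 1.9 -2.9  9.5] w 0.0381
time: 24.55
position: [0.5779, 0.1771, 0.0299]
tcp_rot: [0.759, 0.651, 0.001, 0.0]
wrist_force: [-0.5, -1.8, 15.0]
gripper_width: 0.0378
grip_force: 62.9
t 24.55 pos [0.5779 0.1771 0.0299] y-axis deg -8.69 q [ 0.3   0.54 -0.26  0.77  0.    2.02] F [-0.5 -1.8 15. ] w 0.0378
```

```bash
python3 -m creep '[[-0.0002,0,-0.001,0],[0,0,0,0],[0,0,0,0],[0,0,0,0],[0,0,0,0]]'; python3 -m creep '[[0,0,0,0],[0,0,0,0],[0,0,0,0],[0,0,0,0],[0,0,0,0]]'
python3 - <<'E'
from h import *
st();f=wrist();cv2.imwrite("pics/w9.png",cv2.resize(f["color"][80:305,105:405],(800,600),interpolation=cv2.INTER_CUBIC))
E
```

```text
time: 25.05
position: [0.5779, 0.1771, 0.0299]
tcp_rot: [0.759, 0.651, 0.002, 0.0]
wrist_force: [-1.6, -2.3, 20.0]
gripper_width: 0.038
grip_force: 63.4
time: 25.55
position: [0.578, 0.1771, 0.0299]
tcp_rot: [0.759, 0.651, 0.002, 0.0]
wrist_force: [-1.7, -3.1, 20.2]
gripper_width: 0.0378
grip_force: 63.4
t 25.55 pos [0.578  0.1771 0.0299] y-axis deg -8.7 q [ 0.3   0.54 -0.26  0.77  0.    2.02] F [-1.7 -3.1 20.2] w 0.0378
```

View pics/w9.png

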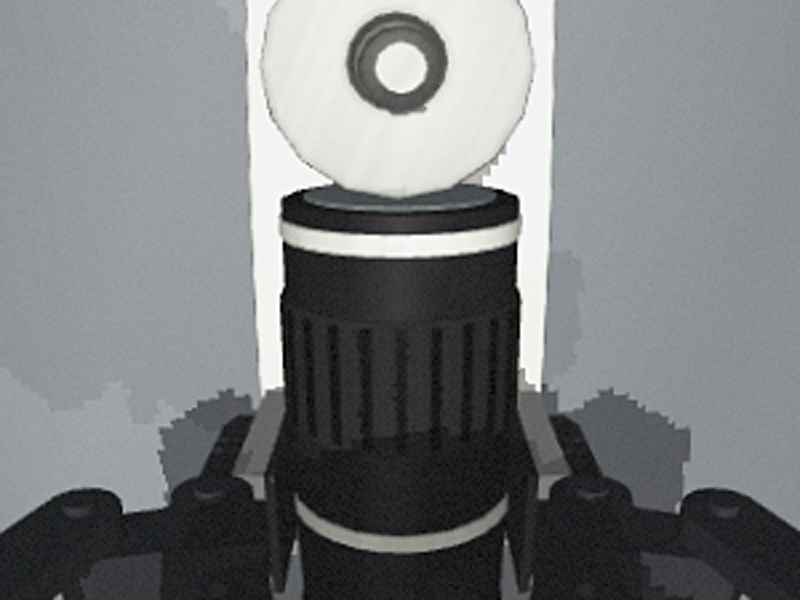

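The ring's edge, at (400,195), sits at the barrel's end face. The push is 20 N with little side force, so I'm handing in.

```bash
python3 -c "
from cell import arm
print(arm.hand_in())"
```

```text
the job is handed in; nothing more can be done
None
```

I handed the job in at about 25.6 s of the 72 s, with no verdict returned: both rings are on the post, spacer below, and the barrel lies in the V against the stop ring, held down with about 20 N (wrist reading, side forces under 4 N).

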